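# Load the orange fuse into the slide-in holder

## Task

Pluck the orange fuse out of the sloping pocket tray and lay it down, without dropping it, in the two brass clips of the open fuse carrier. Then push the carrier's red front plate until you feel it stop fully home in its housing, without forcing it. Leave the other two fuses in their pockets and everything else where it is.

Things in the scene. Friction and masses are not known exactly. Their poses are not given: they have to be found in the camera images.
- fuse_orange: orange cartridge fuse: cylinder 21 mm in diameter and 76 mm long, about 60 g, orange body with a steel cap 16 mm long on either end; origin at the middle of its axis, x along the axis (either end is alike). It starts in one of the tray's three pockets, its axis running up the slope; the three fuses may be in any order.
- fuse_blue: blue cartridge fuse: cylinder 21 mm in diameter and 76 mm long, about 60 g, blue body with a steel cap 16 mm long on either end; origin at the middle of its axis, x along the axis (either end is alike). To stay in its pocket.
- fuse_white: white cartridge fuse: cylinder 21 mm in diameter and 76 mm long, about 60 g, white body with a steel cap 16 mm long on either end; origin at the middle of its axis, x along the axis (either end is alike). To stay in its pocket.
- tray: fixed grey pocket tray, 130 x 282 mm, sloping 30 degrees, rising towards its +x, so its face looks up and to -x. Origin on the table under the tray. Three pockets 90 mm apart along y; a fuse's axis lies along (cos 30, 0, sin 30) with its middle at (-0.045, -0.09 or 0 or 0.09, 0.076). Tray floor 24 mm under the axis; 10 mm walls 45 mm either side of each fuse; stops at its ends, lower than its top
- pocket_mid (a point): middle of the axis of the fuse in the middle pocket. In each pocket the fuse rests in two black V clips, each 10 mm long, 26 mm up and down the slope from its middle, reaching 7 mm above its axis and 20 mm to either side; between the clips 42 mm of the fuse is free to grasp
- light_bar (a point): middle of the underside of a fixed aluminium light bar above the fuses' upper ends, along the tray's y: 24 mm wide, 340 mm long, 20 mm high, underside 186 mm above the table, on 20 mm posts at its ends. It leaves no room to reach straight down to a fuse; the way square to the tray's slope is free
- holder: fixed grey fuse holder, base plate 275 x 84 mm, with the sliding carrier on it. Origin on the table under the middle of the fuse when the carrier is home; x is the way the carrier is pushed in. The housing with a clear roof covers x = -0.040 to 0.086, is 78 mm wide and 68 mm high (roof's underside at 64 mm)
- carrier (a joint): travel of the black carrier along the holder's +x, in m: 0 is fully out, 0.120 is the stop, fully home; it starts between 0 and 0.025, clear of the housing. It slides with about 2.5 N and stays where it is left.
- carrier_seat (a point): where the middle of the fuse's axis belongs in the carrier, 45 mm above the table; x along the fuse and the push, z up. Two brass V clips, 10 mm long, at x = -0.026 and 0.026 reach 7 mm above it and 20 mm to either side and centre the fuse. End walls at x = -0.043 (red plate) and 0.043 (top 5 mm above this point) leave 5 mm at either end. Carrier floor 29 mm below
- carrier_push (a point): middle of the outer face of the carrier's red front plate, 60 mm above the table, where to push towards +x (of this point). The plate is 50 mm wide, 8 mm thick, its top 80 mm above the table.
- terminal_strip: loose black terminal strip, 45 x 110 x 44 mm, origin under its middle; to be left alone
- io_module: loose white control module with a green connector, 75 x 90 x 114 mm, origin under its middle; to be left alone
- tape_roll: loose roll of yellow tape lying flat, 100 mm across, 19 mm high, origin under its middle; to be left alone
- screw_dish: loose steel dish, 90 mm across, 35 mm high, origin under its middle; to be left alone
- screwdriver: loose screwdriver with a yellow handle, 190 mm long, lying on the table in front of the robot; origin under its middle, x along it; to be left alone
Things that resemble listed ones, but are neither listed nor needed, are in the scene too. Several things have the shape of the fuse_orange; the one meant has the colours described above.

How it is judged:
On the way, in this order (a step that is already met when the one before it is completed fails the run):
1. the orange fuse is lifted out of its pocket, at least 60 mm from where it lay, the carrier still open (distance of fuse_orange from where it was at the start of the episode above 0.06 m and height (world z) of fuse_orange above 0.1 m and value of joint carrier below 0.06 m), for 0.1 s.
2. the orange fuse lies in both brass clips of the still open carrier, released (x of fuse_orange in the frame of carrier_seat between -0.008 and 0.008 m and y of fuse_orange in the frame of carrier_seat between -0.004 and 0.004 m and z of fuse_orange in the frame of carrier_seat between -0.004 and 0.004 m and angle between the x axis of fuse_orange and the x axis of carrier_seat, either way round below 0.1 rad and contact force between the fingers and fuse_orange below 0.1 N and value of joint carrier below 0.06 m), for 0.2 s.
At the end, for the whole second after the job is handed in: Carrier within 4 mm of its stop; the orange fuse at rest in both its clips (within 8 mm along, 4 mm across and in height, 0.1 rad); blue and white fuses in their pockets (moved under 8 mm); screwdriver, strip, module, tape and dish moved under 30 mm (value of joint carrier above 0.116 m and x of fuse_orange in the frame of carrier_seat between -0.008 and 0.008 m and y of fuse_orange in the frame of carrier_seat between -0.004 and 0.004 m and z of fuse_orange in the frame of carrier_seat between -0.004 and 0.004 m and angle between the x axis of fuse_orange and the x axis of carrier_seat, either way round below 0.1 rad and linear speed of fuse_orange below 0.02 m/s and distance of each of fuse_blue, fuse_white from where it was at the start of the episode below 0.008 m and distance of each of screwdriver, terminal_strip, io_module, tape_roll, screw_dish from where it was at the start of the episode below 0.03 m); the robot touches nothing.
It fails at once if the orange fuse is dropped: it falls free of the fingers at more than 0.6 m/s (about 20 mm) (contact force between the fingers and fuse_orange below 0.05 N and linear speed of fuse_orange above 0.6 m/s).
It fails at once if another fuse is taken out of its pocket (moved more than 20 mm) (distance of any of fuse_blue, fuse_white from where it was at the start of the episode above 0.02 m).
It fails at once if the holder or its carrier is forced: the fingers press on it with more than 60 N (contact force between the fingers and holder above 60 N).
It also fails if it takes over 58 s, if anything falls off the work surface, if the arm or the gripper's body presses on something with over 40 N, if the wrist force passes 120 N, or if a joint passes its speed limit or range.

## Robot

A 6-joint arm with a two-finger parallel gripper is mounted at the origin on the work surface. World frame = base frame: x ahead of the robot, y to its left, z up, the work surface at z = 0. Lengths are in m, angles in rad, forces in N, time in s.
With the tool pointing down it reaches from about 0.35 to 0.775 m from the base axis. Payload 5.5 kg.
Tool frame: the origin (TCP) lies midway between the tips of the shut fingers; the grasp point (between the pads) lies 19 mm behind it; z points along the fingers, y is the line along which they close (so a half turn about z gives the same grasp; the last joint's range is limited). The gripper opens to 85 mm and grips with 20 to 120 N. Pads are 22 mm wide; open, the fingers measure 114 mm over their backs; the gripper's body (76 mm by 85 mm) begins 54 mm behind the grasp point. The pads swing forward as they close: fully open they stand 13 mm farther back than shut.
Start: joints at [1.023, 0.313, 0.046, 1.304, 0, 1.431], TCP at [0.228, 0.528, 0.231] pointing down, gripper open.
Joint ranges: [-2.76, 2.76], [-0.86, 1.69], [-1.03, 1.26], [-2.2, 2.34], [-1.47, 1.5], [-3.14, 3.14]. Speed limits (rad/s): [2.57, 2.57, 3.14, 3.14, 3.14, 3.14].

## Interface

Orientations are given as a unit quaternion [w, x, y, z].
In Python, from workcell import get_state, read_camera, camera_info, hand_in, recognise gives the robot as it stands.
- The arm moves only by the tool arm_command, never from a script. Its argument "moves" is one flat list of numbers, 7 for each row, row after row: the opening, from -1 (shut) to 1 (fully open), then the shift along the tool's x, y, z in mm, then the turn, a rotation vector about the tool's x, y, z in rad. A call has 1 to 8 rows; each row shifts and turns the commanded pose from where the row before left it, along the tool's axes as they then stand; what a row does not reach is not made up. A row lasts 1/8 s, in which the tool goes at most 62.5 mm and 10.7 degrees, less where a joint would pass 70% of its speed; a pose out of reach is approached as far as the arm can. A call with a gripper value outside its range is refused whole. The fingers move at their own pace and stop on an object; "newtons" is the grip in N (left out, the last holds). Time passes only in rows, so rows that do not move let the fingers close. It gives the time, the measured TCP pose, the force, the opening and the grip force at its end, in the units of the state.
- get_state(): the state, without advancing time (a new reading comes with each control period).
- read_camera(name): name is "scene" or "top"; returns (picture, depth): 400x640x3 uint8, blue, green, red; 400x640 float32, m along the optical axis (not along the pixel's ray), 0 where there is no reading.
- camera_info(name): a dict with "fovy" (degrees; the focal length in pixels is half the picture's height over the tangent of half this angle, whatever the lens; pixels are square), "cx", "cy" (the principal point, pixels), "eye" and "orientation" of the camera in the world. Camera axes: x right, y down, z forward; pixel columns grow to the right and rows downward; lengths in m; the calibration is good to about 2 mm. A picture is of the moment at which its call begins. camera_info takes no time and is no camera call.
- hand_in(): hands the job in; it is judged then, once.
Trained networks look in the newest picture that a camera, given by its name, has taken for a name from the list of things; names that differ only in an ending like _2 or _b are one class to them, and where a whole thing is asked for, a point or a joint stands for the part that bears it (a point fixed in the world has none). Each returns a list of dicts, best first, with "confidence" (0 to 1); they miss things now and then, are a little off and sometimes report something else, mostly with a low value. They report only what shows in the picture. A call takes as long as a camera call. They do not tell look-alikes from the thing itself.
- recognise(camera, label): "point" ([column, row] in pixels, amid what is visible of it).
The state is a dict: "clock": time; "joint_pos": joint angles; "qvel": joint speeds; "tau": joint torques, N m; "tcp_pos": TCP position; "orientation": TCP orientation; "wrist_force": force on the tool from outside, world axes, zero at the start; "ft_torque": the same for the moment, N m; "finger_gap": finger opening in m; "grip_force": force on a finger pad.
Only numpy, scipy, OpenCV 4.12 (cv2) and the standard library are available. Lean on these libraries where they do the work, as an engineer would, in place of code of your own. Each camera call takes 0.05 s, during which the arm holds its last target. There are 200 camera calls.

## Working session

There is one attempt and no reset: what is moved stays moved. The work goes in short steps, Python scripts to look and compute and a tool call to move; the robot and the scene stay as the last step left them, time stands still between calls to the robot, and variables do not carry over. Pictures are saved under pics/ and viewed, at most 10 in all, crops included, and the job is handed in when it is done.

Besides the shell and the picture viewer there is one more tool, called after ">>>" as name(argument=value, ...) on one line, values as JSON. arm_command: Moves the arm, as the interface text tells. Its arguments: {"type":"object","properties":{"moves":{"type":"array"},"newtons":{"type":"number"}},"required":["moves"]}

```bash
mkdir -p pics
cat > h.py <<'E'
import numpy as np, cv2
from scipy.spatial.transform import Rotation as R
from workcell import *
def q2R(q): return R.from_quat([q[1],q[2],q[3],q[0]]).as_matrix()
def cam(n):
    c=camera_info(n); f=200/np.tan(np.radians(c['fovy'])/2); return c,f,q2R(c['orientation']),np.array(c['eye'])
def unproj(n,u,v,d):
    c,f,M,e=cam(n); u,v,d=map(np.asarray,(u,v,d))
    return e+np.stack([(u-c['cx'])/f*d,(v-c['cy'])/f*d,d],-1)@M.T
def proj(n,p):
    c,f,M,e=cam(n); q=(np.asarray(p)-e)@M; return np.stack([q[...,0]/q[...,2]*f+c['cx'],q[...,1]/q[...,2]*f+c['cy']],-1)
E
python3 - <<'E'
from h import *
for n in("scene","top"):
    p,d=read_camera(n); cv2.imwrite(f"pics/{n}0.png",p); np.save(n+"_d.npy",d)
    print(n,camera_info(n),d.min(),d.max())
    for l in("fuse_orange","fuse_blue","fuse_white","tray","holder","carrier","carrier_push"):
        r=recognise(n,l)
        print(l,[(np.round(x['point']).tolist(),round(x['confidence'],2)) for x in r][:5])
print(get_state())
E
```

```text
scene {'fovy': 52.36236350598915, 'cx': 319.10626855750513, 'cy': 197.14546129830623, 'eye': array([1.23699552, 0.48575036, 1.31874925]), 'orientation': array([-0.13839878,  0.41594479,  0.85851876, -0.26604746])} 0.0 3.7879903
fuse_orange [([348.0, 225.0], 0.57), ([329.0, 274.0], 0.45)]
fuse_blue [([386.0, 249.0], 0.45), ([347.0, 225.0], 0.4), ([274.0, 193.0], 0.35)]
fuse_white [([364.0, 239.0], 0.54)]
tray [([276.0, 192.0], 0.38)]
holder [([274.0, 191.0], 0.84)]
carrier [([291.0, 180.0], 0.92), ([360.0, 176.0], 0.27)]
carrier_push [([289.0, 180.0], 0.59)]
top {'fovy': 48.114241892868044, 'cx': 320.04821232981266, 'cy': 200.05643618135207, 'eye': array([ 0.34586519, -0.00763378,  1.47819547]), 'orientation': array([ 0.05597607, -0.70364657,  0.70617835, -0.05532022])} 0.0 2.452678
fuse_orange [([285.0, 201.0], 0.72), ([328.0, 204.0], 0.6), ([271.0, 154.0], 0.53)]
fuse_blue [([381.0, 216.0], 0.56), ([225.0, 202.0], 0.5)]
fuse_white [([253.0, 201.0], 0.65)]
tray [([260.0, 195.0], 0.86)]
holder [([377.0, 195.0], 0.75), ([485.0, 216.0], 0.53)]
carrier [([383.0, 213.0], 0.67)]
carrier_push [([379.0, 216.0], 0.67)]
{'clock': 0.8, 'joint_pos': array([ 1.02338153e+00,  3.13168848e-01,  4.61211549e-02,  1.30359357e+00,
       -1.29818055e-05,  1.43117710e+00]), 'qvel': array([ 3.32550707e-04, -9.30368416e-04,  4.32489134e-05, -1.82038871e-03,
        8.29787137e-04, -1.50597932e-03]), 'tau': array([ 7.57356247e-04, -4.80387890e+01,  2.98794901e+01, -3.05042231e-04,
       -7.55219776e-05, -4.76005624e-06]), 'tcp_pos': array([0.22808799, 0.52788476, 0.23134959]), 'orientation': array([3.22241428e-05, 2.02487898e-01, 9.79284762e-01, 7.08151006e-05]), 'wrist_force': array([-0.79083331,  0.20470504,  0.56668959]), 'ft_torque': array([-0.00788396,  0.00455274,  0.01917735]), 'grip_force': 0.0, 'finger_gap': 0.08539388309884166}
```

View pics/scene0.png

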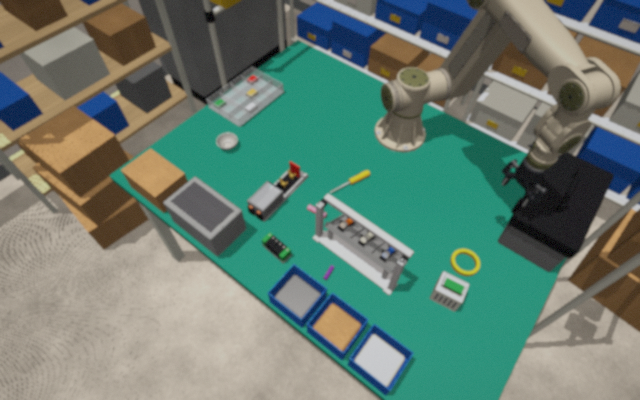

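View pics/top0.png

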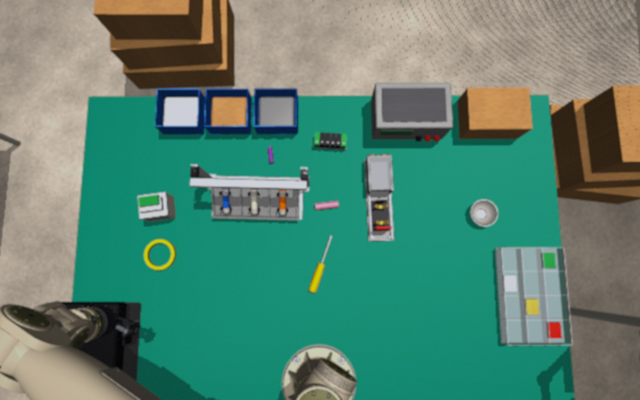

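Run:
```python
from h import *
t=cv2.imread("pics/top0.png"); s=cv2.imread("pics/scene0.png")
a=cv2.resize(t[155:250,180:400],(800,345),interpolation=cv2.INTER_CUBIC)
b=cv2.resize(s[150:300,240:440],(333,250),interpolation=cv2.INTER_CUBIC)
b2=cv2.resize(s[155:215,240:320],(333,250),interpolation=cv2.INTER_CUBIC)
c=np.zeros((595,800,3),np.uint8); c[:345]=a; c[345:,:333]=b; c[345:,400:733]=b2
cv2.imwrite("pics/crop1.png",c)
for n,im,box in(("top",t,(185,225,205,310)),("scene",s,(210,265,320,410))):
    d=np.load(n+"_d.npy"); r0,r1,c0,c1=box
    hsv=cv2.cvtColor(im,cv2.COLOR_BGR2HSV)
    V,U=np.mgrid[r0:r1,c0:c1]; H,S,B=[hsv[r0:r1,c0:c1,i] for i in range(3)]
    P=unproj(n,U,V,d[r0:r1,c0:c1])
    for nm,m in(("or",(H<18)&(H>5)&(S>120)&(B>90)),("bl",(H>105)&(H<125)&(S>110)&(B>60))):
        q=P[m&(d[r0:r1,c0:c1]>0)]; print(n,nm,len(q),U[m].mean().round(1),V[m].mean().round(1),np.median(q,0).round(4) if len(q) else "")
```

```text
top or 91 282.0 202.2 [0.5611 0.1131 0.0826]
top bl 76 225.6 201.8 [0.563  0.291  0.0812]
scene or 32 349.0 220.9 [0.5618 0.1199 0.0845]
scene bl 29 390.8 250.1 [0.5677 0.298  0.083 ]
```

View pics/crop1.png

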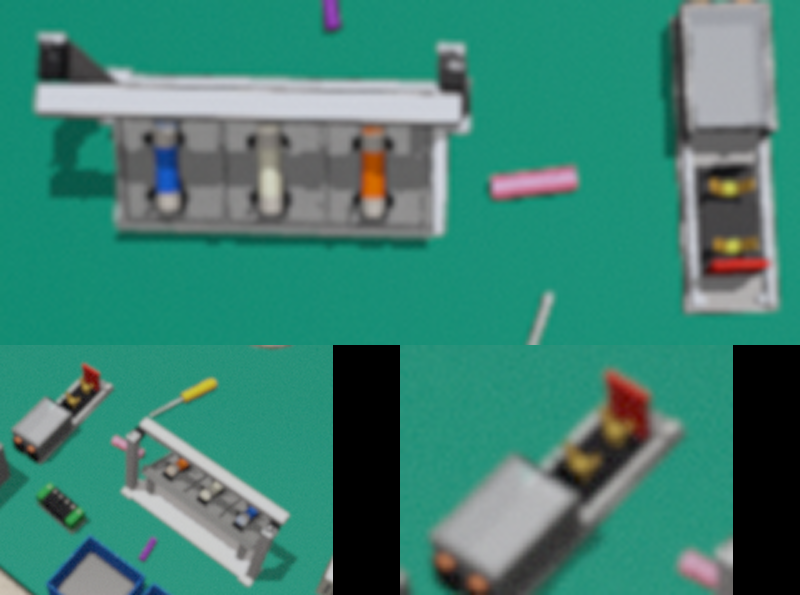

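```bash
cat > m.py <<'E'
from h import *
IM={n:cv2.imread(f"pics/{n}0.png") for n in("top","scene")}; D={n:np.load(n+"_d.npy") for n in IM}
def cloud(n,box):
    r0,r1,c0,c1=box; V,U=np.mgrid[r0:r1,c0:c1]; d=D[n][r0:r1,c0:c1]; hsv=cv2.cvtColor(IM[n],cv2.COLOR_BGR2HSV)[r0:r1,c0:c1].reshape(-1,3)
    P=unproj(n,U,V,d).reshape(-1,3); k=d.ravel()>0
    return P[k],hsv[k],np.c_[U.ravel(),V.ravel()][k]
E
python3 - <<'E'
from m import *
def rect(P): 
    (c,s,a)=cv2.minAreaRect((P[:,:2]*1000).astype(np.float32)); return np.round(c,1),np.round(s,1),round(a,1)
for n,bh,bt in(("top",(140,255,355,405),(160,230,180,320)),("scene",(150,225,235,315),(185,295,300,425))):
    P,h,u=cloud(n,bh); z=P[:,2]
    m=(abs(z-.068)<.006)&(h[:,1]<60); print(n,"roof",m.sum(),np.median(z[m]),P[m].mean(0).round(4),rect(P[m]),
       "medians ext",np.percentile(P[m],[2,98],0).round(4).tolist())
    red=((h[:,0]<8)|(h[:,0]>172))&(h[:,1]>130)&(h[:,2]>90)&(P[:,0]<.62)
    print(" red",red.sum(),u[red].mean(0).round(1),np.median(P[red],0).round(4),np.percentile(P[red],[3,97],0).round(4).tolist())
    t=red&(z>.072); print(" redtop",t.sum(),P[t].mean(0).round(4), np.percentile(P[t],[3,97],0).round(4).tolist())
    ye=(h[:,0]>15)&(h[:,0]<35)&(h[:,1]>120)&(h[:,2]>80); 
    for p,uu in zip(P[ye],u[ye]): print("  y",uu,p.round(3)) if n=="top" else 0
    if n=="scene": print(" yel",ye.sum(),u[ye].mean(0),P[ye].mean(0).round(4))
    P,h,u=cloud(n,bt); z=P[:,2]; m=(abs(z-.206)<.012); print(n,"bar",m.sum(),np.median(z[m]),P[m].mean(0).round(4),rect(P[m]))
    q=P[m]; print(" slope dx/dy",np.polyfit(q[:,1],q[:,0],1).round(4))
E
```

```text
top roof 806 0.0678367587458123 [ 0.6557 -0.2001  0.0679] (array([ 595.5, -201.7]), array([239.4,  77.6]), 1.3) medians ext [[0.6011, -0.2371, 0.0629], [0.7129, -0.1633, 0.073]]
 red 57 [382.2 227.5] [ 0.4815 -0.2032  0.0766] [[0.4757, -0.227, 0.013], [0.4917, -0.1817, 0.0851]]
 redtop 40 [ 0.4791 -0.2022  0.0789] [[0.4756, -0.2222, 0.0743], [0.4824, -0.1822, 0.0864]]
  y [375 204] [ 0.564 -0.188  0.017]
  y [376 204] [ 0.564 -0.191  0.019]
  y [377 204] [ 0.564 -0.194  0.018]
  y [375 205] [ 0.561 -0.187  0.019]
  y [376 205] [ 0.556 -0.187  0.05 ]
  y [377 205] [ 0.556 -0.19   0.053]
  y [378 205] [ 0.561 -0.198  0.014]
  y [379 205] [ 0.562 -0.202  0.009]
  y [380 205] [ 0.562 -0.205  0.01 ]
  y [381 205] [ 0.561 -0.207  0.018]
  y [382 205] [ 0.561 -0.211  0.015]
  y [383 205] [ 0.561 -0.214  0.016]
  y [384 205] [ 0.556 -0.213  0.046]
  y [385 205] [ 0.557 -0.217  0.044]
  y [386 205] [ 0.556 -0.219  0.048]
  y [375 206] [ 0.558 -0.188  0.016]
  y [376 206] [ 0.553 -0.187  0.051]
  y [377 206] [ 0.554 -0.191  0.044]
  y [378 206] [ 0.554 -0.194  0.043]
  y [379 206] [ 0.554 -0.1
[... 2465 characters left out ...]
 0.20509985449003465 [0.6019 0.2008 0.2049] (array([616.5, 200.8]), array([341.1,  65.5]), 87.9)
 slope dx/dy [0.033  0.5952]
scene roof 539 0.06806544337010312 [ 0.662  -0.1961  0.068 ] (array([ 702. , -196.6]), array([205.2,  81.3]), 1.0) medians ext [[0.6025, -0.2345, 0.063], [0.7163, -0.1585, 0.073]]
 red 75 [294.5 168.4] [ 0.4836 -0.2015  0.0595] [[0.4805, -0.2219, 0.024], [0.4867, -0.1822, 0.0835]]
 redtop 22 [ 0.4832 -0.2031  0.0786] [[0.4793, -0.2225, 0.0729], [0.4862, -0.1832, 0.0841]]
 yel 66 [287.13636364 178.93939394] [ 0.5255 -0.2049  0.0301]
scene bar 990 0.20514530523117225 [0.6075 0.2122 0.2045] (array([618.9, 203.4]), array([340.8,  66.4]), 88.2)
 slope dx/dy [0.0298 0.6012]
```

Run:
```python
from m import *
from scipy.optimize import least_squares
def mid(P,ax,lo,hi,step,minw):
    o=[];w=[]
    for a in np.arange(lo,hi,step):
        k=(P[:,ax]>=a)&(P[:,ax]<a+step)
        if k.sum()>4:
            q=P[k][:,1-ax]; l,r=q.min(),q.max(); w.append(r-l)
            if r-l>minw: o.append((a+step/2,(l+r)/2))
    o=np.array(o); return np.polyfit(o[:,0],o[:,1],1),np.median(w),len(o)
for n,bh,bt in(("top",(140,255,355,405),(160,230,180,320)),("scene",(150,225,235,315),(185,295,300,425))):
    P,h,u=cloud(n,bh); z=P[:,2]; m=(abs(z-.068)<.004)&(h[:,1]<60)&(P[:,0]>.59)&(P[:,0]<.735)
    f,w,k=mid(P[m],0,.605,.715,.006,.06); print(n,"roof mid y=",f.round(4),"at .655",np.polyval(f,.655).round(4),"w",w,k, "x ext",np.percentile(P[m,0],[1,99]).round(4))
    P,h,u=cloud(n,bt); z=P[:,2]; m=(abs(z-.206)<.005)&(h[:,2]>120)&(h[:,1]<70)
    f,w,k=mid(P[m],1,.04,.37,.01,.015); q=P[m]; print(" bar mid x=",f.round(4),"at .2",np.polyval(f,.2).round(4),w,k,"y ext",np.percentile(q[:,1],[.5,99.5]).round(4),q[:,0].min(),m.sum())
    k=(q[:,1]>.03)&(q[:,1]<.38); print("  rect",cv2.minAreaRect((q[k,:2]*1000).astype(np.float32)))
    # fuses: pts above clips: fit cylinder axes
    c=np.array([.56,.115]); 
    for nm,y0 in(("or",.115),("wh",.204),("bl",.294)):
        k=(abs(P[:,1]-y0)<.02)&(P[:,0]>.52)&(P[:,0]<.59)
        # height above slope through robust: distance normal to 30deg plane
        s=P[k]@np.array([-.5,0,.866]); 
        t=s>np.percentile(s,98)-.006
        print("  ",nm,k.sum(),t.sum(),"y",P[k][t,1].mean().round(4),"s top",np.percentile(s,96).round(4),"x range",np.percentile(P[k][t,0],[2,98]).round(3))
```

```text
top roof mid y= [ 0.0188 -0.2129] at .655 -0.2006 w 0.07403686159897882 19 x ext [0.5987 0.7136]
 bar mid x= [0.0386 0.5914] at .2 0.5992 0.021404745264715586 33 y ext [0.0323 0.3682] 0.5808355733227479 907
  rect ((616.7485961914062, 201.15353393554688), (340.0881042480469, 63.506614685058594), 88.17263793945312)
   or 344 39 y 0.116 s top -0.1149 x range [0.583 0.59 ]
   wh 345 23 y 0.201 s top -0.1167 x range [0.586 0.59 ]
   bl 323 16 y 0.2933 s top -0.1227 x range [0.588 0.59 ]
scene roof mid y= [ 0.0194 -0.209 ] at .655 -0.1964 w 0.07633905069453473 19 x ext [0.6016 0.7158]
 bar mid x= [0.0281 0.5965] at .2 0.6021 0.023558867243183124 33 y ext [0.0341 0.3729] 0.5832457826505114 776
  rect ((618.9405517578125, 203.50762939453125), (340.0903015136719, 66.39312744140625), 88.23912811279297)
   or 137 16 y 0.1151 s top -0.1153 x range [0.585 0.59 ]
   wh 114 7 y 0.2032 s top -0.1178 x range [0.587 0.59 ]
   bl 102 36 y 0.2949 s top -0.2074 x range [0.551 0.589]
```

Run:
```python
from m import *
from scipy.optimize import least_squares
yaw=-.033; Rz=R.from_euler('z',yaw).as_matrix(); a=Rz@[.866,0,.5]; nrm=Rz@[-.5,0,.866]; l=Rz@[0,1,0]
for n,bt in(("top",(185,228,200,310)),("scene",(200,270,310,410))):
  P,h,u=cloud(n,bt)
  for nm,c0,m in(("or",[.565,.115,.076],(h[:,0]<20)&(h[:,0]>4)&(h[:,1]>110)&(h[:,2]>60)),("bl",[.571,.295,.076],(h[:,0]>100)&(h[:,0]<130)&(h[:,1]>100)&(h[:,2]>50))):
    c0=np.array(c0); q=P[m]-c0; k=(abs(q@l)<.02)&(abs(q@a)<.045)&(q@nrm>-.006)&(q@nrm<.02); q=q[k]
    X=np.c_[q@l,q@nrm]
    f=least_squares(lambda p:np.hypot(X[:,0]-p[0],X[:,1]-p[1])-.0105,[0,0],loss='soft_l1',f_scale=.002)
    t=q@a; print(n,nm,k.sum(),"lat,nrm",f.x.round(4),"t ext",np.percentile(t,[2,10,50,90,98]).round(4),"axis mid",(c0+l*f.x[0]+nrm*f.x[1]+a*(np.percentile(t,3)+np.percentile(t,97))/2).round(4))
    hist=[(round(b,3),int(((t>=b)&(t<b+.004)).sum())) for b in np.arange(-.04,.04,.004)]; print(hist)
```

```text
top or 81 lat,nrm [-0.0031  0.0012] t ext [-0.0236 -0.0185 -0.0004  0.0171  0.0355] axis mid [0.5693 0.1118 0.0799]
[(np.float64(-0.04), 0), (np.float64(-0.036), 0), (np.float64(-0.032), 0), (np.float64(-0.028), 1), (np.float64(-0.024), 6), (np.float64(-0.02), 8), (np.float64(-0.016), 6), (np.float64(-0.012), 7), (np.float64(-0.008), 9), (np.float64(-0.004), 4), (np.float64(-0.0), 8), (np.float64(0.004), 6), (np.float64(0.008), 9), (np.float64(0.012), 6), (np.float64(0.016), 7), (np.float64(0.02), 0), (np.float64(0.024), 0), (np.float64(0.028), 0), (np.float64(0.032), 2), (np.float64(0.036), 2)]
top bl 77 lat,nrm [-0.0039  0.0007] t ext [-0.0236 -0.0193 -0.0032  0.0139  0.0169] axis mid [0.5681 0.2911 0.0753]
[(np.float64(-0.04), 0), (np.float64(-0.036), 0), (np.float64(-0.032), 0), (np.float64(-0.028), 2), (np.float64(-0.024), 5), (np.float64(-0.02), 10), (np.float64(-0.016), 7), (np.float64(-0.012), 7), (np.float64(-0.008), 7), (np.float64(-0.004), 8), (np.float64(-0.0), 6), (np.float64(0.004), 6), (np.float64(0.008), 7), (np.float64(0.012), 7), (np.float64(0.016), 5), (np.float64(
[... 616 characters left out ...]
(np.float64(0.024), 0), (np.float64(0.028), 0), (np.float64(0.032), 0), (np.float64(0.036), 0)]
scene bl 31 lat,nrm [-0.0001  0.0009] t ext [-0.0186 -0.0144 -0.0014  0.0122  0.014 ] axis mid [0.5685 0.295  0.0756]
[(np.float64(-0.04), 0), (np.float64(-0.036), 0), (np.float64(-0.032), 0), (np.float64(-0.028), 0), (np.float64(-0.024), 0), (np.float64(-0.02), 3), (np.float64(-0.016), 2), (np.float64(-0.012), 5), (np.float64(-0.008), 4), (np.float64(-0.004), 2), (np.float64(-0.0), 3), (np.float64(0.004), 3), (np.float64(0.008), 5), (np.float64(0.012), 4), (np.float64(0.016), 0), (np.float64(0.02), 0), (np.float64(0.024), 0), (np.float64(0.028), 0), (np.float64(0.032), 0), (np.float64(0.036), 0)]
```

```bash
cat > plan.py <<'E'
from h import *
def Rtray(): 
    M=R.from_euler('z',-.033).as_matrix(); return M@np.array([[-.8660254,0,.5],[0,1,0],[-.5,0,-.8660254]])
def Rhold(yaw): 
    return R.from_euler('z',yaw).as_matrix()@np.diag([-1.,1,-1])
def plan(p,M,N,start=None):
    s=get_state(); p0=np.array(s['tcp_pos']);M0=q2R(s['orientation'])
    if start is not None: p0,M0=start
    w=R.from_matrix(M0.T@M).as_rotvec()/N; d=(np.asarray(p)-p0)/N
    print("rot/row",np.degrees(np.linalg.norm(w)).round(2),"mm/row",(np.linalg.norm(d)*1e3).round(1),"w",w.round(4))
    for i in range(N):
        print((M0.T@d*1e3).round(1).tolist()); M0=M0@R.from_rotvec(w).as_matrix()
    return np.asarray(p),M
mid=np.array([.5635,.1132,.0765]); nrm=-Rtray()[:,2]
E
python3 - <<'E'
from plan import *
print(Rtray())
a=plan([.40,.26,.30],Rtray(),8)
b=plan(mid+nrm*(.12-.016),Rtray(),5,a); print(b[0])
E
```

```text
[[-0.86555389  0.03299401  0.49972777]
 [ 0.02857365  0.99945555 -0.01649701]
 [-0.5         0.         -0.8660254 ]]
rot/row 4.59 mm/row 40.7 w [-0.0122 -0.0647 -0.0458]
[-33.0, -22.2, -8.6]
[-32.5, -23.6, -6.7]
[-31.7, -25.0, -5.0]
[-30.8, -26.4, -3.3]
[-29.7, -27.8, -1.6]
[-28.5, -29.1, -0.1]
[-27.1, -30.4, 1.3]
[-25.5, -31.6, 2.7]
rot/row 0.0 mm/row 45.3 w [0. 0. 0.]
[-6.8, -28.3, 34.7]
[-6.8, -28.3, 34.7]
[-6.8, -28.3, 34.7]
[-6.8, -28.3, 34.7]
[-6.8, -28.3, 34.7]
[0.51152831 0.11491569 0.16656664]
```

>>> arm_command(moves=[0.1,-33,-22.2,-8.6,-0.0122,-0.0647,-0.0458,0.1,-32.5,-23.6,-6.7,-0.0122,-0.0647,-0.0458,0.1,-31.7,-25,-5,-0.0122,-0.0647,-0.0458,0.1,-30.8,-26.4,-3.3,-0.0122,-0.0647,-0.0458,0.1,-29.7,-27.8,-1.6,-0.0122,-0.0647,-0.0458,0.1,-28.5,-29.1,-0.1,-0.0122,-0.0647,-0.0458,0.1,-27.1,-30.4,1.3,-0.0122,-0.0647,-0.0458,0.1,-25.5,-31.6,2.7,-0.0122,-0.0647,-0.0458], newtons=40)

```text
clock: 1.8
tcp_pos: [0.4005, 0.259, 0.3007]
orientation: [0.26, 0.015, 0.965, -0.004]
wrist_force: [0.7, 0.5, -0.1]
finger_gap: 0.0467
grip_force: 0.0
```

>>> arm_command(moves=[0.1,-6.8,-28.3,34.7,0,0,0,0.1,-6.8,-28.3,34.7,0,0,0,0.1,-6.8,-28.3,34.7,0,0,0,0.1,-6.8,-28.3,34.7,0,0,0,0.1,-6.8,-28.3,34.7,0,0,0,0.1,0,0,0,0,0,0,0.1,0,0,0,0,0,0])

```text
clock: 2.68
tcp_pos: [0.5114, 0.1146, 0.1671]
orientation: [0.259, 0.016, 0.966, -0.004]
wrist_force: [-0.0, -0.4, 0.4]
finger_gap: 0.0466
grip_force: 0.0
```

Run:
```python
from plan import *
s=get_state(); print(s['tcp_pos'],s['finger_gap'],s['joint_pos'],R.from_matrix(q2R(s['orientation']).T@Rtray()).as_rotvec())
a=plan(mid+nrm*(.104),Rtray(),1); plan(mid-nrm*.016,Rtray(),6,a)
c=np.zeros((500,800,3),np.uint8)
for n in("top","scene"):
    p,d=read_camera(n); cv2.imwrite(f"pics/{n}1.png",p)
    g=s['tcp_pos']; print(n,proj(n,g),proj(n,mid))
    u,v=proj(n,g).astype(int)
    k=p[v-50:v+50,u-80:u+80]; k=cv2.resize(k,(400,250),interpolation=cv2.INTER_CUBIC)
    c[:250,(n=="scene")*400:(n=="scene")*400+400]=k
cv2.imwrite("pics/c2.png",c[:250])
```

```text
[0.51139663 0.11461417 0.16708496] 0.04659379006548685 [ 0.10811396 -0.11506952 -0.75296053  0.41375617 -0.07080026  0.12263017] [-4.32414625e-04 -8.21990873e-05 -2.09797292e-04]
rot/row 0.03 mm/row 0.6 w [-0.0004 -0.0001 -0.0002]
[0.2, 0.3, 0.5]
rot/row 0.0 mm/row 20.0 w [0. 0. 0.]
[-0.0, 0.0, 20.0]
[-0.0, 0.0, 20.0]
[-0.0, 0.0, 20.0]
[-0.0, 0.0, 20.0]
[-0.0, 0.0, 20.0]
[-0.0, 0.0, 20.0]
top [278.92695739 214.53427127] [282.18087394 201.77379174]
scene [358.37017592 198.22581874] [347.3059935  221.79817291]
```

View pics/c2.png

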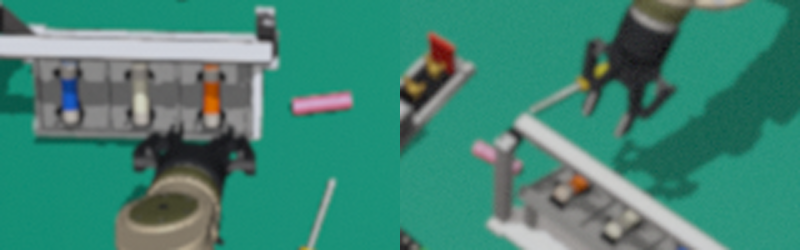

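The view shows the fingers straddling the orange fuse: it is at (211,95) in the left crop, where the projection puts it. I'm descending square to the slope.

>>> arm_command(moves=[0.1,0,0,20,0,0,0,0.1,0,0,20,0,0,0,0.1,0,0,20,0,0,0,0.1,0,0,20,0,0,0,0.1,0,0,20,0,0,0,0.1,0,0,10,0,0,0,0.1,0,0,10,0,0,0,0.1,0,0,0,0,0,0])

```text
clock: 3.78
tcp_pos: [0.5714, 0.1129, 0.0628]
orientation: [0.259, 0.016, 0.966, -0.004]
wrist_force: [-0.6, -0.5, 0.3]
finger_gap: 0.0471
grip_force: 0.0
```

>>> arm_command(moves=[-0.4,0,0,0,0,0,0,-0.6,0,0,0,0,0,0,-1,0,0,0,0,0,0,-1,0,0,0,0,0,0,-1,0,0,0,0,0,0,-1,0,0,0,0,0,0], newtons=40)

```text
clock: 4.53
tcp_pos: [0.5717, 0.1132, 0.0636]
orientation: [0.259, 0.015, 0.966, -0.004]
wrist_force: [-4.2, 3.8, 5.5]
finger_gap: 0.0198
grip_force: 39.4
```

>>> arm_command(moves=[-1,0,0,-4,0,0,0,-1,0,0,-10,0,0,0,-1,0,0,-20,0,0,0,-1,0,0,-20,0,0,0,-1,0,0,-20,0,0,0,-1,0,0,-20,0,0,0,-1,0,0,-20,0,0,0,-1,0,0,-20,0,0,0], newtons=60)

```text
clock: 5.52
tcp_pos: [0.5034, 0.1144, 0.1795]
orientation: [0.259, 0.016, 0.966, -0.005]
wrist_force: [0.7, 0.1, -0.2]
finger_gap: 0.0193
grip_force: 58.7
```

Run:
```python
from plan import *
s=get_state(); print(s['tcp_pos'],s['finger_gap'],s['grip_force'])
H=Rhold(.019); seat=np.array([.528,-.2015,.045])
a=plan([.46,-.0,.26],Rtray(),4); b=plan(seat+[0,0,.12-.016],H,8,a); print(b)
```

```text
[0.5033863  0.11437091 0.1795479 ] 0.019272088286997148 58.710994720458984
rot/row 0.02 mm/row 36.6 w [-0.0003 -0.0001 -0.    ]
[-1.5, -29.0, -22.3]
[-1.5, -29.0, -22.3]
[-1.5, -29.0, -22.3]
[-1.5, -28.9, -22.4]
rot/row 3.77 mm/row 30.0 w [-0.0017  0.0654 -0.0064]
[-1.1, -24.9, 16.7]
[-2.1, -24.9, 16.5]
[-3.0, -25.0, 16.3]
[-3.9, -25.0, 16.1]
[-4.8, -25.1, 15.7]
[-5.6, -25.1, 15.3]
[-6.5, -25.2, 14.9]
[-7.3, -25.3, 14.4]
(array([ 0.528 , -0.2015,  0.149 ]), array([[-0.99981951, -0.01899886,  0.        ],
       [-0.01899886,  0.99981951,  0.        ],
       [ 0.        ,  0.        , -1.        ]]))
```

>>> arm_command(moves=[-1,-1.5,-29,-22.3,0,0,0,-1,-1.5,-29,-22.3,0,0,0,-1,-1.5,-29,-22.3,0,0,0,-1,-1.5,-29,-22.3,0,0,0])

```text
clock: 6.02
tcp_pos: [0.4599, -0.0006, 0.26]
orientation: [0.259, 0.016, 0.966, -0.005]
wrist_force: [2.0, -0.9, -0.7]
finger_gap: 0.0193
grip_force: 58.9
```

>>> arm_command(moves=[-1,-1.1,-24.9,16.7,-0.0017,0.0654,-0.0064,-1,-2.1,-24.9,16.5,-0.0017,0.0654,-0.0064,-1,-3,-25,16.3,-0.0017,0.0654,-0.0064,-1,-3.9,-25,16.1,-0.0017,0.0654,-0.0064,-1,-4.8,-25.1,15.7,-0.0017,0.0654,-0.0064,-1,-5.6,-25.1,15.3,-0.0017,0.0654,-0.0064,-1,-6.5,-25.2,14.9,-0.0017,0.0654,-0.0064,-1,-7.3,-25.3,14.4,-0.0017,0.0654,-0.0064])

```text
clock: 7.02
tcp_pos: [0.5291, -0.2023, 0.1485]
orientation: [-0.001, -0.01, 1.0, -0.001]
wrist_force: [-0.0, -0.7, -0.3]
finger_gap: 0.0186
grip_force: 58.8
```

>>> arm_command(moves=[-1,0,0,0,0,0,0,-1,0,0,0,0,0,0,-1,0,0,0,0,0,0])

```text
clock: 7.4
tcp_pos: [0.529, -0.2006, 0.1495]
orientation: [0.001, -0.01, 1.0, -0.001]
wrist_force: [-0.5, 0.4, 0.2]
finger_gap: 0.0187
grip_force: 58.9
```

Run:
```python
from plan import *
s=get_state(); M=q2R(s['orientation']); print(s['tcp_pos'],s['finger_gap'],s['grip_force'],R.from_matrix(M.T@Rhold(.019)).as_rotvec().round(4))
g=np.array(s['tcp_pos'])-M[:,2]*.016
c=np.zeros((250,800,3),np.uint8)
for n in("top","scene"):
    p,d=read_camera(n); cv2.imwrite(f"pics/{n}2.png",p); np.save(n+"_d2.npy",d)
    print(n,"fuse mid",proj(n,g),"ends",proj(n,[g+M[:,0]*.038,g-M[:,0]*.038]).tolist(),"seat",proj(n,[.528,-.2015,.045]))
    u,v=proj(n,g).astype(int); print(u,v)
    k=p[v-50:v+50,u-80:u+80]; c[:,(n=="scene")*400:][:,:400]=cv2.resize(k,(400,250),interpolation=cv2.INTER_CUBIC)
cv2.imwrite("pics/c3.png",c)
```

```text
[ 0.52896644 -0.20062399  0.14945861] 0.01872783245794366 58.87939095497131 [-0.0011  0.0013  0.0009]
top fuse mid [385.61016037 208.32742506] ends [[386.20536127415073, 221.10902756367645], [385.02024739112835, 195.65937786281918]] seat [380.53851987 213.7998065 ]
385 208
scene fuse mid [285.69905649 157.79291153] ends [[292.17651271337536, 151.65568218248205], [279.06714553931306, 164.07648289111]] seat [287.24180113 177.42731108]
285 157
```

View pics/c3.png

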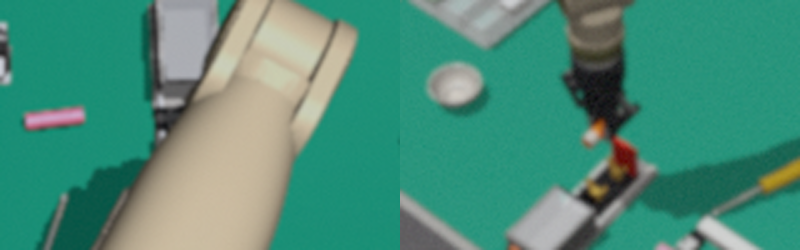

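Run:
```python
from plan import *
p=cv2.imread("pics/scene2.png"); 
c=p[135:200,250:330]; cv2.imwrite("pics/c4.png",cv2.resize(c,(738,600),interpolation=cv2.INTER_CUBIC))
from m import *
IM["scene"]=p; D["scene"]=np.load("scene_d2.npy")
s=get_state(); M=q2R(s['orientation']); g=np.array(s['tcp_pos'])-M[:,2]*.016; ax=-M[:,0]; l=M[:,1]
P,h,u=cloud("scene",(135,185,255,310))
q=P-g; t=q@ax; y=q@l; z=q[:,2]
k=(abs(t)<.06)&(abs(y)<.02)&(abs(z)<.02); print(k.sum())
for r in sorted(zip(t[k].round(4),y[k].round(4),z[k].round(4),[tuple(map(int,x)) for x in h[k]],[tuple(map(int,x)) for x in u[k]]),key=lambda r:-r[0]): print(*r)
P,h,u=cloud("scene",(160,200,265,310)); 
S0=np.array([.528,-.2015,.045]); Hh=R.from_euler('z',.019).as_matrix(); q=(P-S0)@Hh
ye=(h[:,0]>14)&(h[:,0]<35)&(h[:,1]>110)&(h[:,2]>70)&(abs(q[:,0])<.04); f=ye&(q[:,0]>0); b=ye&(q[:,0]<0)
print("clips far",f.sum(),q[f].mean(0).round(4),q[f].min(0).round(4),q[f].max(0).round(4)); print("near",b.sum(),q[b].mean(0).round(4),q[b].min(0).round(4),q[b].max(0).round(4))
```

```text
92
0.038 0.0046 -0.0019 (27, 59, 112) (280, 165)
0.037 -0.006 -0.0049 (53, 54, 122) (278, 164)
0.0367 -0.0054 0.0067 (47, 32, 142) (278, 162)
0.0365 -0.002 -0.0082 (54, 57, 117) (279, 165)
0.0365 0.0026 -0.0105 (75, 82, 127) (280, 166)
0.0359 0.0122 -0.004 (80, 130, 135) (282, 166)
0.0357 -0.0068 -0.0011 (31, 48, 123) (278, 163)
0.0354 -0.0025 -0.0038 (20, 84, 121) (279, 164)
0.0354 0.0122 0.0013 (73, 67, 126) (282, 165)
0.0351 0.0063 -0.0091 (76, 87, 129) (281, 166)
0.035 0.0026 0.0052 (13, 44, 161) (280, 163)
0.035 0.0072 0.0029 (14, 44, 139) (281, 164)
0.0349 0.0066 -0.0033 (38, 44, 115) (281, 165)
0.0348 0.0074 0.0086 (17, 28, 163) (281, 163)
0.0344 -0.0025 0.0066 (19, 30, 164) (279, 162)
0.0343 -0.0031 0.0004 (14, 61, 147) (279, 163)
0.0339 0.0111 0.0048 (43, 23, 132) (282, 164)
0.0337 0.0018 0.0091 (16, 24, 182) (280, 162)
0.0333 0.0065 0.0122 (16, 21, 184) (281, 162)
0.0331 0.0003 -0.004 (14, 79, 136) (280, 164)
0.0321 0.0098 0.0077 (23, 20, 153) (282, 163)
0.0298 0.0119 -0.0043 (82, 129, 134) (283, 165)
0.0295 0.0033 0.0119 (15, 16, 192) (281, 161)
0.0288 0.0117 0.006 (51, 24
[... 2649 characters left out ...]
3) (283, 154)
0.0035 -0.0089 0.0126 (8, 171, 76) (283, 155)
0.0028 -0.0003 0.0068 (14, 204, 155) (285, 157)
0.0015 -0.0054 0.0188 (8, 156, 62) (284, 154)
0.0015 -0.0061 0.0071 (14, 222, 140) (284, 156)
0.0012 -0.006 0.0125 (12, 211, 99) (284, 155)
0.0012 -0.0014 0.0103 (13, 207, 138) (285, 156)
0.0001 0.0022 0.0061 (11, 174, 123) (286, 157)
-0.002 -0.004 0.011 (13, 217, 107) (285, 155)
-0.0055 -0.0069 0.0114 (11, 188, 68) (285, 154)
-0.0337 0.008 0.0074 (60, 4, 69) (293, 152)
-0.0338 0.0082 0.0131 (68, 13, 80) (293, 151)
clips far 38 [ 0.0199 -0.0032 -0.0163] [ 0.0022 -0.0223 -0.0327] [0.0322 0.0179 0.0083]
near 29 [-0.0243 -0.0029 -0.0134] [-0.0328 -0.0182 -0.0318] [-0.0016  0.0162  0.0052]
```

View pics/c4.png

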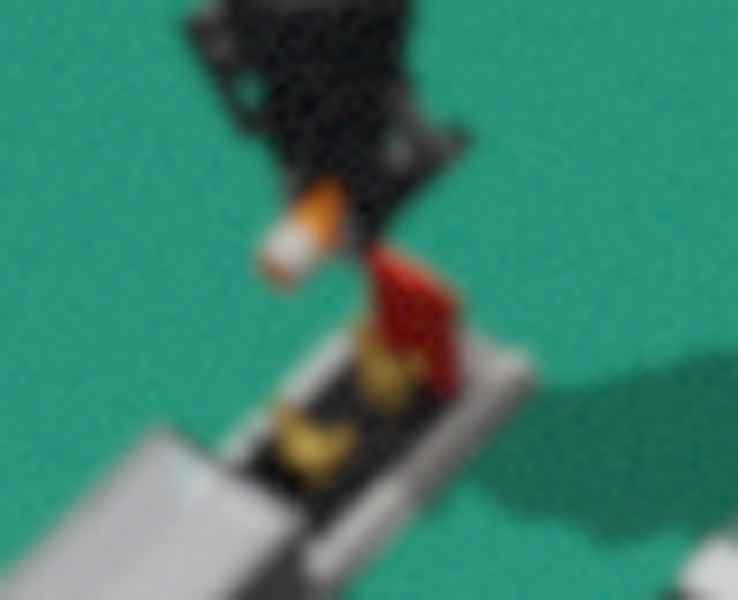

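The scene crop shows the fuse cap (587,140 in the earlier crop) level and aligned with the clips, matching the robot pose to 2 mm. I'm lowering it over the seat with a small -y correction.

>>> arm_command(moves=[-1,0,-2.4,15,0,0,0,-1,0,0,25,0,0,0,-1,0,0,25,0,0,0,-1,0,0,20,0,0,0,-1,0,0,12,0,0,0,-1,0,0,8,0,0,0,-1,0,0,5,0,0,0,-1,0,0,0,0,0,0])

```text
clock: 8.5
tcp_pos: [0.5296, -0.2038, 0.0386]
orientation: [0.0, -0.01, 1.0, -0.0]
wrist_force: [-0.3, -0.1, -0.4]
finger_gap: 0.0192
grip_force: 58.9
```

>>> arm_command(moves=[-1,0,0,2,0,0,0,-1,0,0,2,0,0,0,-1,0,0,0,0,0,0])

```text
clock: 8.88
tcp_pos: [0.5295, -0.2037, 0.0346]
orientation: [0.0, -0.01, 1.0, -0.0]
wrist_force: [0.0, -0.4, -0.4]
finger_gap: 0.0192
grip_force: 58.9
```

>>> arm_command(moves=[-1,0,0,2,0,0,0,-1,0,0,0,0,0,0,-1,0,0,0,0,0,0])

```text
clock: 9.25
tcp_pos: [0.5296, -0.2037, 0.0325]
orientation: [0.0, -0.01, 1.0, -0.0]
wrist_force: [-0.5, 0.5, -1.3]
finger_gap: 0.0192
grip_force: 58.9
```

>>> arm_command(moves=[-1,0,0,2,0,0,0,-1,0,0,0,0,0,0,-1,0,0,0,0,0,0])

```text
clock: 9.62
tcp_pos: [0.5297, -0.2035, 0.0306]
orientation: [0.0, -0.01, 1.0, -0.0]
wrist_force: [0.8, 2.2, 0.0]
finger_gap: 0.0185
grip_force: 59.0
```

>>> arm_command(moves=[-1,0,0.5,1,0,0,0,-1,0,0,0,0,0,0,-1,0,0,0,0,0,0])

```text
clock: 10.0
tcp_pos: [0.5298, -0.2034, 0.0301]
orientation: [0.001, -0.01, 1.0, -0.001]
wrist_force: [-1.3, 1.9, 5.3]
finger_gap: 0.0193
grip_force: 59.6
```

>>> arm_command(moves=[-1,0,0.5,1,0,0,0,-1,0,0,0,0,0,0,-1,0,0,0,0,0,0])

```text
clock: 10.38
tcp_pos: [0.5301, -0.2033, 0.0299]
orientation: [0.001, -0.01, 1.0, -0.001]
wrist_force: [-1.4, 2.1, 10.2]
finger_gap: 0.0187
grip_force: 60.2
```

>>> arm_command(moves=[-1,0,0,-1,0,0,0,-0.45,0,0,0,0,0,0,-0.2,0,0,0,0,0,0,-0.1,0,0,0,0,0,0,-0.1,0,0,0,0,0,0,-0.1,0,0,0,0,0,0], newtons=20)

```text
clock: 11.12
tcp_pos: [0.5295, -0.2027, 0.0294]
orientation: [0.0, -0.01, 1.0, -0.0]
wrist_force: [-0.7, -0.4, -0.0]
finger_gap: 0.0385
grip_force: 0.0
```

>>> arm_command(moves=[-0.1,0,0,-5,0,0,0,-0.1,0,0,-15,0,0,0,-0.1,0,0,-25,0,0,0,-0.1,0,0,-35,0,0,0,-0.1,0,0,-40,0,0,0,-0.1,40,0,0,0,0,0,-1,55,0,0,0,0,0,-1,0,0,0,0,0,0])

```text
clock: 12.12
tcp_pos: [0.4307, -0.2032, 0.1501]
orientation: [-0.001, -0.009, 1.0, 0.0]
wrist_force: [0.6, -0.5, -0.8]
finger_gap: 0.0025
grip_force: 0.0
```

Run:
```python
from plan import *
s=get_state(); print(s['tcp_pos'],s['finger_gap'])
c=np.zeros((300,800,3),np.uint8)
for i,n in enumerate(("top","scene")):
    p,d=read_camera(n); cv2.imwrite(f"pics/{n}3.png",p); np.save(n+"_d3.npy",d)
    u,v=proj(n,[.528,-.2015,.045]).astype(int); print(n,u,v)
    c[:,i*400:][:,:400]=cv2.resize(p[v-30:v+30,u-40:u+40],(400,300),interpolation=cv2.INTER_CUBIC)
cv2.imwrite("pics/c5.png",c)
```

```text
[ 0.43065673 -0.2032051   0.15009756] 0.002546710640853739
top 380 213
scene 287 177
```

View pics/c5.png

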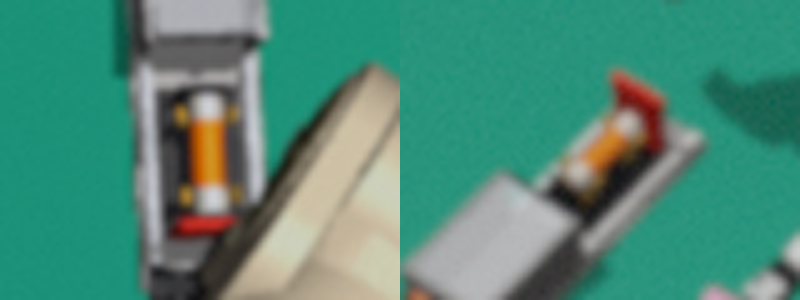

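The fuse lies in both clips (top crop: fuse rows 92–213, clips at 112 and 193, so it is centred). Next I lower the closed fingers in front of the red plate and push.

>>> arm_command(moves=[-1,0,-1,30,0,0,0,-1,0,0,30,0,0,0,-1,0,0,20,0,0,0,-1,0,0,10,0,0,0,-1,-12,0,0,0,0,0,-1,-8,0,0,0,0,0,-1,0,0,0,0,0,0])

```text
clock: 13.1
tcp_pos: [0.4563, -0.2057, 0.0604]
orientation: [0.001, -0.01, 1.0, -0.001]
wrist_force: [0.4, 0.2, 0.5]
finger_gap: -0.0
grip_force: 0.0
```

>>> arm_command(moves=[-1,-4,0,0,0,0,0,-1,-4,0,0,0,0,0,-1,-4,0,0,0,0,0,-1,-4,0,0,0,0,0,-1,-5,0,0,0,0,0,-1,-5,0,0,0,0,0,-1,-5,0,0,0,0,0,-1,-5,0,0,0,0,0])

```text
clock: 14.1
tcp_pos: [0.4908, -0.2042, 0.0594]
orientation: [0.0, -0.01, 1.0, -0.0]
wrist_force: [-2.2, 1.0, 1.9]
finger_gap: 0.0002
grip_force: 1.4
```

>>> arm_command(moves=[-1,-7,0,0,0,0,0,-1,-8,0,0,0,0,0,-1,-9,0,0,0,0,0,-1,-9,0,0,0,0,0,-1,-9,0,0,0,0,0,-1,-8,0,0,0,0,0,-1,-7,0,0,0,0,0,-1,-5,0,0,0,0,0])

```text
clock: 15.1
tcp_pos: [0.553, -0.2032, 0.0594]
orientation: [0.0, -0.01, 1.0, -0.0]
wrist_force: [-2.9, 1.5, 0.0]
finger_gap: 0.0001
grip_force: 1.4
```

>>> arm_command(moves=[-1,-3,0,0,0,0,0,-1,-3,0,0,0,0,0,-1,-2,0,0,0,0,0,-1,-2,0,0,0,0,0])

```text
clock: 15.6
tcp_pos: [0.5625, -0.2031, 0.0594]
orientation: [0.0, -0.01, 1.0, -0.0]
wrist_force: [-3.7, 2.0, -1.1]
finger_gap: 0.0002
grip_force: 1.3
```

>>> arm_command(moves=[-1,-2,0,0,0,0,0,-1,-2,0,0,0,0,0,-1,-2,0,0,0,0,0,-1,-2,0,0,0,0,0])

```text
clock: 16.1
tcp_pos: [0.5707, -0.2029, 0.0595]
orientation: [0.0, -0.01, 1.0, -0.0]
wrist_force: [-3.1, 2.2, -1.7]
finger_gap: 0.0002
grip_force: 1.3
```

>>> arm_command(moves=[-1,-1.5,0,0,0,0,0,-1,-1.5,0,0,0,0,0,-1,0,0,0,0,0,0])

```text
clock: 16.48
tcp_pos: [0.5739, -0.203, 0.0596]
orientation: [0.0, -0.01, 1.0, -0.0]
wrist_force: [-2.1, 1.4, -1.0]
finger_gap: 0.0
grip_force: 1.0
```

>>> arm_command(moves=[-1,-1.5,0,0,0,0,0,-1,-1.5,0,0,0,0,0,-1,0,0,0,0,0,0])

```text
clock: 16.85
tcp_pos: [0.5769, -0.2029, 0.0597]
orientation: [0.0, -0.01, 1.0, -0.0]
wrist_force: [-1.9, 1.2, -1.3]
finger_gap: 0.0
grip_force: 0.9
```

>>> arm_command(moves=[-1,-1.5,0,0,0,0,0,-1,-0.5,0,0,0,0,0,-1,0,0,0,0,0,0])

```text
clock: 17.23
tcp_pos: [0.5781, -0.2028, 0.0596]
orientation: [-0.0, -0.01, 1.0, -0.0]
wrist_force: [-5.1, 0.8, 1.5]
finger_gap: 0.0001
grip_force: 2.5
```

>>> arm_command(moves=[-1,-1.5,0,0,0,0,0,-1,-0.5,0,0,0,0,0,-1,0,0,0,0,0,0])

```text
clock: 17.6
tcp_pos: [0.5782, -0.2028, 0.0596]
orientation: [-0.002, -0.009, 1.0, -0.0]
wrist_force: [-11.7, -0.6, 5.3]
finger_gap: -0.0
grip_force: 5.4
```

The carrier stopped at 0.578 m, as predicted, and the force rose to 12 N with no further motion. I'm backing off and checking.

>>> arm_command(moves=[-1,5,0,0,0,0,0,-1,25,0,0,0,0,0,-1,40,0,0,0,0,0,-1,50,0,-20,0,0,0,-1,20,0,-50,0,0,0,-1,0,50,-50,0,0,0,-1,0,0,0,0,0,0,-1,0,0,0,0,0,0])

```text
clock: 18.6
tcp_pos: [0.4408, -0.1616, 0.174]
orientation: [0.002, -0.01, 1.0, -0.001]
wrist_force: [0.7, -0.5, 0.2]
finger_gap: -0.0002
grip_force: 0.0
```

Run:
```python
from plan import *
s=get_state(); print(s['tcp_pos'],s['wrist_force'])
c=np.zeros((480,800,3),np.uint8)
import h,m
for i,n in enumerate(("top","scene")):
    p,d=read_camera(n); cv2.imwrite(f"pics/{n}4.png",p)
    u,v=proj(n,[.62,-.2,.06]).astype(int); c[:240,i*400:][:,:400]=cv2.resize(p[v-30:v+30,u-50:u+50],(400,240),interpolation=cv2.INTER_CUBIC)
    u,v=proj(n,[.58,.2,.06]).astype(int); c[240:,i*400:][:,:400]=cv2.resize(p[v-48:v+48,u-80:u+80],(400,240),interpolation=cv2.INTER_CUBIC)
    m.IM[n]=p; m.D[n]=d
    P,hh,uu=m.cloud(n,(140,255,355,405) if n=="top" else (150,225,235,315)); red=((hh[:,0]<8)|(hh[:,0]>172))&(hh[:,1]>130)&(hh[:,2]>90)&(P[:,2]>.06)
    print(n,"red",red.sum(),np.median(P[red],0).round(4))
cv2.imwrite("pics/c6.png",c)
```

```text
[ 0.44075975 -0.16156893  0.17399228] [ 0.66185534 -0.49307621  0.20176215]
top red 53 [ 0.5925 -0.1993  0.0786]
scene red 29 [ 0.5961 -0.1986  0.0794]
```

View pics/c6.png

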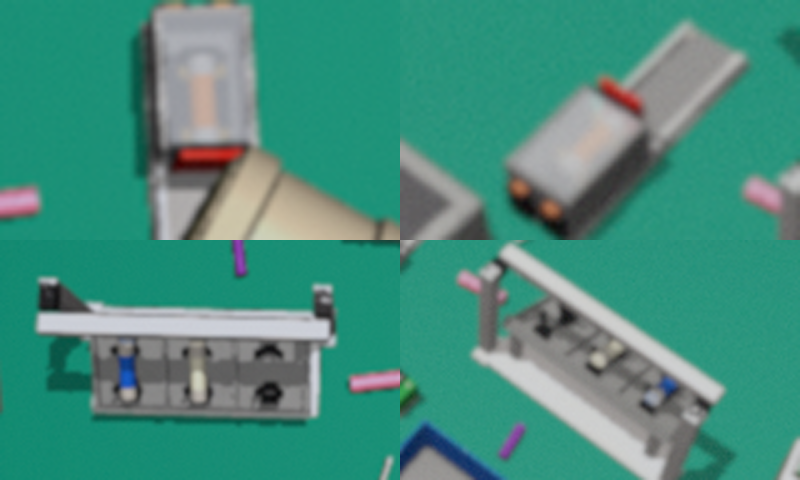

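The plate is against the housing, the fuse shows centred through the roof, and the blue and white fuses are in place.

```bash
python3 -c "
from workcell import *
print(hand_in())"
```

```text
the job is handed in; nothing more can be done
None
```

The orange fuse lies centred in both carrier clips, and the carrier was pushed until it stopped at the expected position with about 12 N of force. The blue and white fuses are still in their pockets, and I handed the job in at about 19 s without the verdict being shown.

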